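# Lift the printing screen and hold it open at 40 degrees

### The arm

A 6-joint arm with a two-finger parallel gripper is mounted at the origin on the work surface. World frame = base frame: x ahead of the robot, y to its left, z up, the work surface at z = 0. Lengths are in m, angles in rad, forces in N, time in s.
With the tool pointing down it reaches from about 0.3 to 0.85 m from the base axis. Payload 4.2 kg.
Tool frame: the origin (TCP) lies on the centre line of the jaws, within the pads' length; the fingertips stand arm.tips_ahead ahead of it and the grasp point (between the pads) is the TCP (arm.tips_ahead is the distance from the TCP to the fingertips, in m); z points along the fingers, x is the direction in which the jaws open and shut, and the axes are right-handed (so a half turn about z gives the same grasp; the last joint's range is limited). The gripper opens to 91 mm and grips with 3 to 60 N. Pads are 32 mm wide; open, the fingers measure 118 mm over their backs; the gripper's body (76 mm by 178 mm) begins 60 mm behind the grasp point.
Start: joints at [-1.207, 0.32, 1.565, -0, 1.257, -0.02], TCP at [0.215, -0.533, 0.233] pointing down, gripper open.
Joint ranges: [-3.11, 3.11], [-0.84, 2.01], [0.21, 2.61], [-1.34, 4.49], [0.05, 2.63], [-2.56, 2.56]. Speed limits (rad/s): [2.57, 2.57, 3.14, 3.14, 3.14, 3.14].

### API

Orientations are given as a unit quaternion [x, y, z, w].
In Python, from bench import read_state, eyes, job, arm gives the robot as it stands.
- The arm moves only by the tool step_arm, never from a script. Its argument "deltas" is a list that holds one entry, the list of rows, each a list of 5 numbers: the finger opening in mm, from 0 to 91.2, then the shift along the tool's x, y, z in mm, then the turn about the tool's z in degrees. In form: [[[fingers, tx, ty, tz, spin], ...]]. A call has 1 to 20 rows; each row shifts and turns the pose as measured when the row begins, along the tool's axes as they then stand; what a row does not reach is not made up. A row lasts 1/10 s, in which the tool goes at most 50 mm and 8.59 degrees, less where a joint would pass 70% of its speed; a pose out of reach is approached as far as the arm can. A call with a gripper value outside its range is refused whole. The fingers move at their own pace and stop on an object; "grip_force" is the grip in N (left out, the last holds). Time passes only in rows, so rows that do not move let the fingers close. It gives the time, the measured TCP pose, the force and the opening at its end, in the units of the state.
- read_state(): the state, without advancing time (a new reading comes with each control period).
- eyes.grab_frame(name): name is "scene" or "top"; returns the picture (420x560x3 uint8, blue, green, red); there is no depth.
- eyes.camera_model(name): a dict with "mtx" (3x3 intrinsics, pixels), "origin" and "attitude" of the camera in the world. Camera axes: x right, y down, z forward; pixel columns grow to the right and rows downward; lengths in m; the calibration is good to about 2 mm. A picture is of the moment at which its call begins. camera_model takes no time and is no camera call.
- job.hand_in(): hands the job in, once; it reports no verdict.
The state is a dict: "time_s": time; "q": joint angles; "joint_vel": joint speeds; "joint_torque": joint torques, N m; "tool_pos": TCP position; "tool_rot": TCP orientation; "wrist_force": force on the tool from outside, world axes, zero at the start; "ft_torque": the same for the moment, N m; "finger_gap": opening from 0.0 (shut) to 1.0 (fully open).
Only numpy, scipy, OpenCV 4.12 (cv2) and the standard library are available. Lean on these libraries where they do the work, as an engineer would, in place of code of your own. Each camera call takes 0.05 s, during which the arm holds its last target.

### The job

The squeegee has been left lying in the hinged printing screen: put it down flat in the empty steel ink tray first. Then raise the screen by the lift bar at its front and hold it open at 40 degrees, so that the print beneath can be taken out; finish while still holding it there, as it falls shut if let go. Do not let it drop back onto the print on the way, and leave everything else on the table where it stands.

Things in the scene. Friction and masses are not known exactly. Their poses are not given: they have to be found in the camera images.
- screen (a joint): Hinge of the printing screen: 0 lying shut, grows as the front rises, in rad (40 degrees = 0.698); stop at 1.3. No spring or catch: its weight (0.55 to 0.9 kg, centre about 150 mm from the hinge, 2.5 to 4 N to lift at the bar) shuts it from any angle
- screen_mid (a point): Middle of the screen's stencil sheet, on its upper side, 23 mm above the table when shut. The screen is an aluminium frame 260 mm (x, front to back) by 300 mm (y), rails 25 mm wide and high, with a rigid sheet closing its underside 22 mm below the rails' top. Moves with the screen; x points to the hinge
- lift_bar (a point): Middle of the lift bar on the screen: round steel bar 16 mm thick, 170 mm long along y, 45 mm in front of the frame, on a flat arm under each end (arms 156 mm apart), free between. Shut, its centre is 58 mm above the table, over the edge of an 18 mm high board. Can be pinched from above; it turns in the fingers, so the gripper may stay upright
- hinge_axis (a point): Middle of the hinge axis behind the screen (fixed), 34 mm above the table; y is the axis; x is level and points away from the bar. Shut, the bar's centre is 320 mm from it along -x and 24 mm higher; at 40 degrees 230 mm along -x and 224 mm higher
- squeegee_grip (a point): Grip point on the one-hand squeegee: on the axis of its round wooden handle (26 mm thick, 105 mm long, axis 13 mm above its underside), 32 mm from the head. x runs along the handle to the head; the handle ends 72 mm to -x. It starts lying flat on the stencil sheet inside the frame, any way round; 0.12 to 0.23 kg, heavier at the head
- squeegee_mid (a point): Middle of the squeegee's length, 11 mm from squeegee_grip towards the head, 12 mm above its underside; z up when it lies flat
- tray: Empty shallow steel tray fixed to the table to the left or right of the screen: 230 mm (x) by 200 mm (y) outside, 24 mm high, walls 4 mm, floor 4 mm. Origin at the centre of its underside. On the other side stands a wooden crate full of ink pots, which is not it
- squeegee: The squeegee: wooden head 120 mm wide (y), 40 mm deep, 24 mm thick, its rubber blade 8 mm thick sticking out about 22 mm further, and the handle; 166 mm long in all. Origin on its underside, 7 mm from squeegee_grip towards the head
- ink_pot: Bystander: small lidded ink jar, 64 mm across, 75 mm high, standing near one end of the lift bar; origin at its underside. Leave it alone
- tape: Bystander: roll of tape lying flat, 90 mm across, 25 mm high, near the other end of the lift bar; origin at its underside. Leave it alone
- spray_can: Bystander: spray can, 56 mm across, 145 mm high; origin at its underside. Leave it alone
- flask: Bystander: plastic bottle, 64 mm across, 140 mm high; origin at its underside. Leave it alone
- brush: Bystander: brush 200 mm long lying near the robot; origin at its middle, underneath. Leave it alone
- ink_knife: Bystander: ink spatula 200 mm long lying near the robot; origin at its middle, underneath. Leave it alone

How it is judged:
On the way, in this order (a step that is already met when the one before it is completed fails the run):
1. the squeegee lies flat in the steel tray, let go, while the screen is still shut (x of squeegee_mid in the frame of tray between -0.075 and 0.075 m and y of squeegee_mid in the frame of tray between -0.065 and 0.065 m and z of squeegee_mid in the frame of tray below 0.026 m and angle between the z axis of squeegee_mid and the z axis of tray, either way round below 0.12 rad and contact force between the fingers and squeegee below 0.1 N and linear speed of squeegee below 0.03 m/s and value of joint screen below 0.06 rad), for 0.2 s.
2. the screen is held open at 40 degrees by the gripper (value of joint screen between 0.610865 and 0.785398 rad and contact force between the fingers and screen above 0.8 N), for 0.2 s.
At the end, for the whole second after the job is handed in: The gripper's fingers hold the screen still at 40 degrees, within 5 degrees (0.61 to 0.785 rad), carrying it alone: no other object props it. The squeegee lies flat and at rest wholly inside the steel tray, let go (all of step 2 and x of squeegee_mid in the frame of tray between -0.075 and 0.075 m and y of squeegee_mid in the frame of tray between -0.065 and 0.065 m and z of squeegee_mid in the frame of tray below 0.026 m and angle between the z axis of squeegee_mid and the z axis of tray, either way round below 0.12 rad and contact force between each of the fingers, screen and squeegee below 0.1 N and linear speed of squeegee below 0.03 m/s and velocity of joint screen between -0.08 and 0.08 rad/s and contact force between screen and ink_pot below 0.1 N and contact force between screen and tape below 0.1 N and contact force between screen and spray_can below 0.1 N and contact force between screen and flask below 0.1 N and contact force between screen and brush below 0.1 N and contact force between screen and ink_knife below 0.1 N); the arm keeps its last pose, push and grip.
It fails at once if the screen is raised with the squeegee still lying in it (value of joint screen above 0.15 rad and contact force between squeegee and screen above 0.05 N).
It fails at once if the screen is dropped: it swings shut faster than 1.2 rad/s from more than 6 degrees open (value of joint screen above 0.1 rad and velocity of joint screen below -1.2 rad/s).
It fails at once if one of the bystanders is moved more than 40 mm (distance of any of ink_pot, tape, spray_can, flask, brush, ink_knife from where it was at the start of the episode above 0.04 m).
It also fails if it takes over 67 s, if anything falls off the work surface, if the arm or the gripper's body presses on something with over 40 N, if the wrist force passes 120 N, or if a joint passes its speed limit or range.

## Working session

There is one attempt and no reset: what is moved stays moved. The work goes in short steps, Python scripts to look and compute and a tool call to move; the robot and the scene stay as the last step left them, time stands still between calls to the robot, and variables do not carry over. Pictures are saved under pics/ and viewed, and the job is handed in when it is done.

Besides the shell and the picture viewer there is one more tool, called as name([rows], argument=value, ...), one row to a line, values as JSON. step_arm: Moves the arm, as the interface text tells. Its arguments: {"type":"object","properties":{"deltas":{"type":"array"},"grip_force":{"type":"number"}},"required":["deltas"]}

```bash
mkdir -p pics; ls; cat > h.py <<'E'
import numpy as np, cv2
from scipy.spatial.transform import Rotation as R
from bench import read_state, eyes, job, arm
def cam(n):
    c=eyes.camera_model(n); A=np.array(c["attitude"],float)
    A=R.from_quat(A).as_matrix() if A.size==4 else A.reshape(3,3)
    return np.array(c["mtx"],float),np.array(c["origin"],float),A
def ray(n,u,v,z):
    K,o,A=cam(n); d=A@np.linalg.inv(K)@np.array([u,v,1.]); return o+d*(z-o[2])/d[2]
def proj(n,p):
    K,o,A=cam(n); q=K@(A.T@(np.array(p)-o)); return q[:2]/q[2]
E
python3 - <<'E'
from h import *
for n in("top","scene"):
    cv2.imwrite(f"pics/{n}0.png",eyes.grab_frame(n)); print(eyes.camera_model(n))
print(read_state(), arm.tips_ahead)
E
```

```text
pics
{'mtx': array([[391.69333629,   0.        , 290.72818875],
       [  0.        , 391.69333629, 208.56487878],
       [  0.        ,   0.        ,   1.        ]]), 'origin': array([ 0.45334189, -0.00909661,  1.11804732]), 'attitude': array([ 0.70884161, -0.70278882,  0.03559658, -0.04862428])}
{'mtx': array([[459.90960832,   0.        , 274.56971801],
       [  0.        , 459.90960832, 209.68809541],
       [  0.        ,   0.        ,   1.        ]]), 'origin': array([ 1.16137971, -0.57005333,  0.75260481]), 'attitude': array([ 0.83565424,  0.34348754, -0.1735007 , -0.39191301])}
{'time_s': 0.1, 'q': array([-1.20702297e+00,  3.20182159e-01,  1.56555181e+00,  2.66652901e-05,
        1.25738838e+00, -2.00195811e-02]), 'joint_vel': array([-0.00070001, -0.00214052, -0.00210691, -0.00025485,  0.00049614,
       -0.00124439]), 'joint_torque': array([-4.95288896e-04, -4.13332450e+01, -2.32509577e+01,  7.27612618e-02,
        4.22128011e-02, -5.13198972e-05]), 'tool_pos': array([ 0.21515062, -0.53277577,  0.23223267]), 'tool_rot': array([ 8.28984837e-01, -5.59270556e-01, -6.18058586e-04, -4.50728656e-04]), 'wrist_force': array([ 0.43922347, -0.10498357, -0.92403094]), 'ft_torque': array([ 0.0626759 ,  0.00560922, -0.02969472]), 'finger_gap': 1.0007769003324183} 0.019
```

View pics/top0.png

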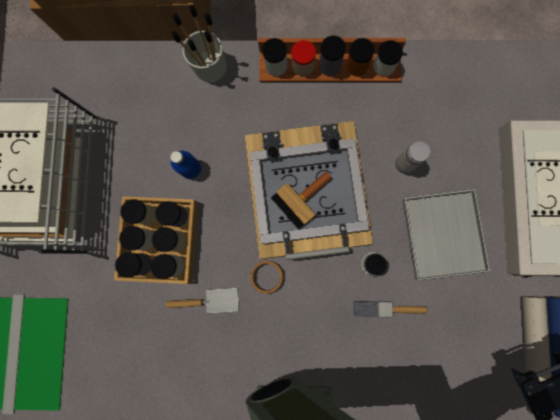

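View pics/scene0.png

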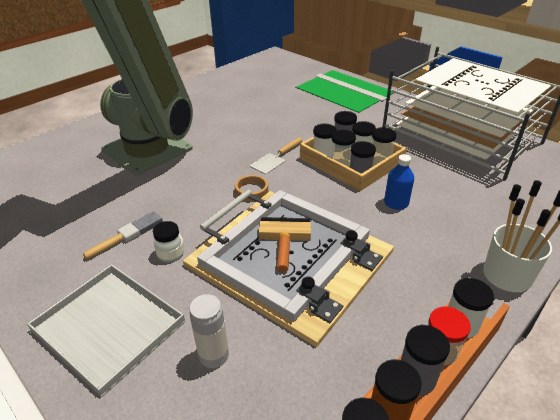

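The top view shows the squeegee in the frame, with its head near (295,205) and its handle end near (329,177). The tray centre is about (446,235), the lift bar runs from about (288,255) to (350,248), the ink pot is at (375,264) and the tape at (267,277). I'll enlarge the view to measure.

```bash
python3 - <<'E'
from h import *
im=cv2.imread("pics/top0.png")
cv2.imwrite("pics/topc.png",cv2.resize(im[110:280,240:400],None,fx=3.5,fy=3.5,interpolation=cv2.INTER_CUBIC))
hsv=cv2.cvtColor(im,cv2.COLOR_BGR2HSV)
roi=np.zeros(im.shape[:2],np.uint8); roi[155:228,264:345]=1
m=((hsv[...,1]>80)&(roi>0)).astype(np.uint8)*255
cv2.imwrite("pics/m.png",cv2.resize(m[110:280,240:400],None,fx=3.5,fy=3.5))
# handle: redder hue
for lo,hi,nm in((0,12,"handle"),(13,30,"head")):
    mm=((m>0)&(hsv[...,0]>=lo)&(hsv[...,0]<=hi)).astype(np.uint8)*255
    cs,_=cv2.findContours(mm,0,2); c=max(cs,key=cv2.contourArea); r=cv2.minAreaRect(c); print(nm,r,cv2.boxPoints(r).tolist(),cv2.contourArea(c))
E
```

```text
handle ((316.4425964355469, 184.6311492919922), (9.98687744140625, 32.905479431152344), 50.194427490234375) [[300.6065368652344, 191.327880859375], [325.8852233886719, 170.26229858398438], [332.2786560058594, 177.93441772460938], [306.9999694824219, 199.0]] 274.0
head ((296.4808349609375, 202.479248046875), (43.86211395263672, 20.065786361694336), 47.290611267089844) [[274.2332458496094, 193.16934204101562], [288.9776306152344, 179.55911254882812], [318.7284240722656, 211.78915405273438], [303.9840393066406, 225.39938354492188]] 693.0
```

View pics/topc.png

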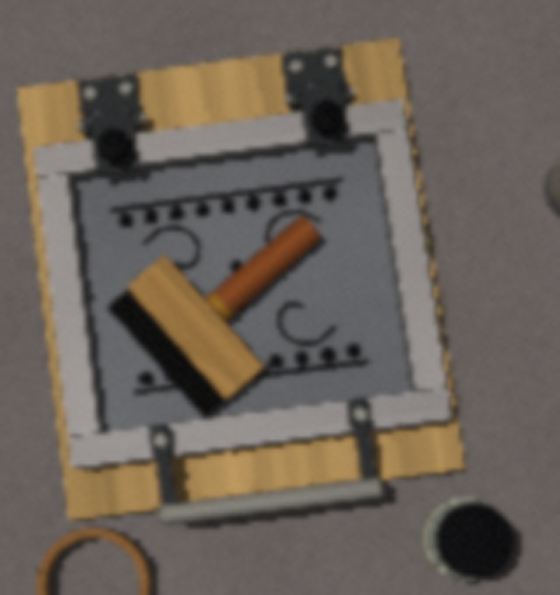

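```bash
python3 - <<'E'
from h import *
c=lambda u,v:((u+.5)/3.5-.5+240,(v+.5)/3.5-.5+110)
P={}
for n,u,v,z in(("hend",312,229,.036),("hjoin",222,309,.036),("headTL",165,258,.047),("headBR",240,402,.047),("headR",268,365,.047),("headL",130,293,.047),
 ("barL",163,514,.058),("barR",382,489,.058),("frTL",35,150,.045),("frTR",400,100,.045),("frBR",452,415,.045),("frBL",70,465,.045),("boardBL",70,518,.018),("boardBR",465,468,.018)):
    P[n]=ray("top",*c(u,v),z); print(n,P[n].round(4))
h=P["hjoin"]-P["hend"]; print("len",np.linalg.norm(h),np.degrees(np.arctan2(h[1],h[0])))
b=P["barR"]-P["barL"]; print("bar",np.linalg.norm(b),(P["barR"]+P["barL"])/2, np.degrees(np.arctan2(b[1],b[0])))
im=cv2.imread("pics/top0.png")
cv2.imwrite("pics/tray.png",cv2.resize(im[175:290,390:505],None,fx=5,fy=5,interpolation=cv2.INTER_CUBIC))
s=cv2.imread("pics/scene0.png")
cv2.imwrite("pics/sc.png",cv2.resize(s[170:350,180:400],None,fx=3.3,fy=3.3,interpolation=cv2.INTER_CUBIC))
E
```

```text
hend [ 0.6783 -0.0944  0.036 ]
hjoin [ 0.613  -0.0227  0.036 ]
headTL [0.6519 0.0229 0.047 ]
headBR [ 0.5379 -0.037   0.047 ]
headR [ 0.5672 -0.0589  0.047 ]
headL [0.6236 0.0503 0.047 ]
barL [0.4504 0.022  0.058 ]
barR [ 0.4711 -0.1459  0.058 ]
frTL [0.7397 0.1285 0.045 ]
frTR [ 0.7823 -0.1645  0.045 ]
frBR [ 0.5293 -0.2026  0.045 ]
frBL [0.4877 0.0955 0.045 ]
boardBL [0.4464 0.0973 0.018 ]
boardBR [ 0.489  -0.2172  0.018 ]
len 0.09703591968551015 132.3137550466665
bar 0.16914249680364904 [ 0.46071984 -0.061972    0.058     ] -82.98166534481336
```

View pics/tray.png

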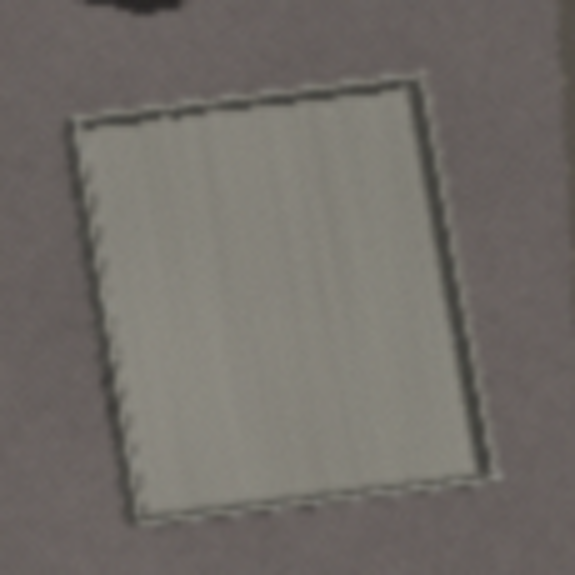

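View pics/sc.png

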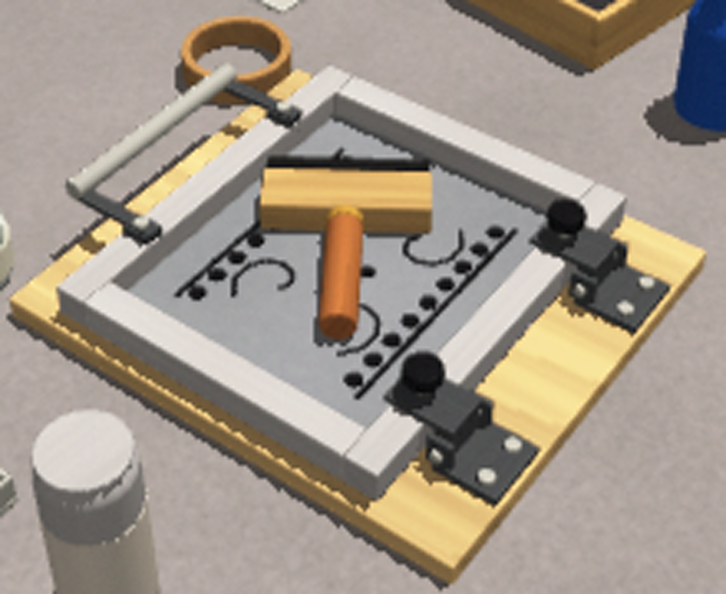

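```bash
python3 - <<'E'
from h import *
c=lambda u,v:((u+.5)/5-.5+390,(v+.5)/5-.5+175)
P=[ray("top",*c(u,v),.024) for u,v in((72,118),(421,75),(496,478),(134,522))]
for p in P: print(p.round(4))
P=np.array(P); print("sides",[np.linalg.norm(P[i]-P[(i+1)%4]).round(4) for i in range(4)],"ctr",P.mean(0))
d=(P[0]+P[1]-P[2]-P[3]); print("xang",np.degrees(np.arctan2(d[1],d[0])))
g=np.array([.630,-.0415,.036]); a=np.radians(133.5); u=np.array([np.cos(a),np.sin(a),0])
print("scene proj grip,end,join",[proj("scene",q).round(1) for q in(g,g-.072*u,g+.032*u)])
print("bar ends/tray in scene",[proj("scene",q).round(1) for q in([.4504,.022,.058],[.4711,-.1459,.058],*P)])
for n,v in(("can",(419,150)),("pot",(375,264))): print(n,ray("top",*v,.14 if n=="can" else .075).round(3))
s=read_state(); X=R.from_quat(s["tool_rot"]).as_matrix(); print(X.round(3),np.degrees(np.arctan2(X[1,0],X[0,0])))
E
```

```text
[ 0.616  -0.3061  0.024 ]
[ 0.6417 -0.5016  0.024 ]
[ 0.4184 -0.5321  0.024 ]
[ 0.3926 -0.3344  0.024 ]
sides [np.float64(0.1972), np.float64(0.2254), np.float64(0.1994), np.float64(0.2252)] ctr [ 0.51718345 -0.41852647  0.024     ]
xang 7.5038875752322705
scene proj grip,end,join [array([281.8, 245.5]), array([281.1, 269. ]), array([282. , 235.9])]
bar ends/tray in scene [array([248.4, 192.1]), array([200.2, 227.9]), array([182.7, 313.4]), array([ 98.4, 387.7]), array([ 28. , 323.2]), array([112.4, 263.8])]
can [ 0.723 -0.316  0.14 ]
pot [ 0.433 -0.212  0.075]
[[ 0.374 -0.927 -0.001]
 [-0.927 -0.374  0.001]
 [-0.002 -0.    -1.   ]] -68.01075387988051
```

step_arm([
  [[91,-18.8,-35.5,0,0],[91,-18.8,-35.5,0,0],[91,-18.8,-35.5,0,0],[91,-18.8,-35.5,0,0],[91,-18.8,-35.5,0,0],[91,-18.8,-35.5,0,0],[91,-18.8,-35.5,0,0],[91,-18.8,-35.5,0,0],[91,-18.8,-35.5,0,0],[91,-18.8,-35.5,0,0],[91,-18.8,-35.5,0,0],[91,-18.8,-35.5,0,0],[91,-18.8,-35.5,0,0],[91,-18.8,-35.5,0,0]],
], grip_force=40)

```text
time_s: 1.5
tool_pos: [0.5869, -0.0894, 0.2262]
tool_rot: [0.826, -0.563, -0.005, 0.0]
wrist_force: [1.0, 0.0, 0.6]
finger_gap: 1.0
```

step_arm([
  [[91,0,0,0,8],[91,0,0,0,8],[91,0,0,0,8],[91,0,0,0,8],[91,0,0,0,8],[91,0,0,0,8],[91,0,0,0,8],[91,0,0,0,8],[91,0,0,0,0]],
])

```text
time_s: 2.4
tool_pos: [0.5884, -0.0824, 0.2199]
tool_rot: [-0.386, 0.923, 0.008, -0.007]
wrist_force: [-0.2, -0.5, 0.5]
finger_gap: 0.998
```

```bash
cat >> h.py <<'E'
def to(x,y,z,yaw):
    s=read_state(); p=np.array(s["tool_pos"]); X=R.from_quat(s["tool_rot"]).as_matrix()
    cy=np.degrees(np.arctan2(X[1,0],X[0,0]))
    d=X.T@(np.array([x,y,z])-p)*1000
    print("t",s["time_s"],"p",p.round(4),"yaw",cy.round(2),"tilt",np.degrees(np.arccos(-X[2,2])).round(2),"gap",round(s["finger_gap"]*91.2,1),"F",np.round(s["wrist_force"],1),"q",np.round(s["q"],2))
    print("tool delta mm",d.round(1),"spin",round(-((yaw-cy+180)%360-180),2))
E
python3 -c "
from h import *
to(.630,-.0415,.045,-136.5)"
```

```text
t 2.4 p [ 0.5884 -0.0824  0.2199] yaw -134.61 tilt 1.2 gap 91.0 F [-0.2 -0.5  0.5] q [-0.16  0.37  1.53  0.01  1.27  2.19]
tool delta mm [-59.6  -4.3 174.4] spin 1.89
```

step_arm([
  [[91,-20,-1.5,0,1],[91,-20,-1.5,0,1],[91,-19,-1.5,10,0],[91,0,0,30,0],[91,0,0,30,0],[91,0,0,30,0],[91,0,0,20,0],[91,0,0,0,0],[91,0,0,0,0]],
])

```text
time_s: 3.3
tool_pos: [0.6331, -0.0397, 0.0898]
tool_rot: [-0.38, 0.925, 0.009, -0.009]
wrist_force: [0.2, 1.2, 0.4]
finger_gap: 0.993
```

```bash
python3 -c "
from h import *
cv2.imwrite('pics/a_s.png',eyes.grab_frame('scene'));cv2.imwrite('pics/a_t.png',eyes.grab_frame('top'))
to(.630,-.0415,.045,-136.5)"
```

```text
t 3.4 p [ 0.6334 -0.0399  0.0906] yaw -135.31 tilt 1.38 gap 91.0 F [ 0.6 -0.6  0.1] q [-0.08  0.53  1.59  0.01  1.04  2.27]
tool delta mm [ 3.1  0.2 45.7] spin 1.19
```

View pics/a_s.png

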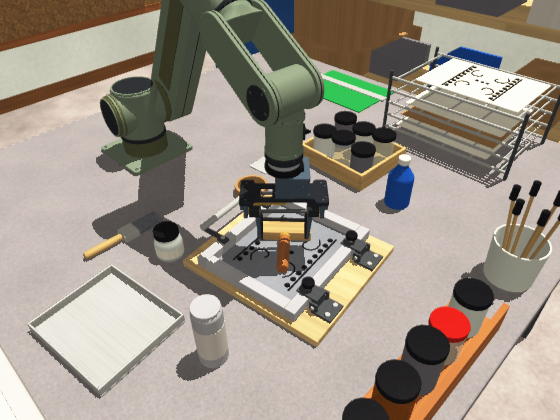

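The open fingers, at about x=262 and x=305, straddle the handle near (284,243), so I'll descend and grip.

step_arm([
  [[91,3,0,15,1],[91,0,0,15,0],[91,0,0,9,0],[91,0,0,5,0],[91,0,0,0,0]],
])

```text
time_s: 3.9
tool_pos: [0.6354, -0.0421, 0.0523]
tool_rot: [-0.373, 0.928, 0.005, -0.002]
wrist_force: [0.4, 0.9, 0.1]
finger_gap: 0.997
```

```bash
python3 -c "
from h import *
to(.630,-.0415,.045,-136.5)"
```

```text
t 3.9 p [ 0.6354 -0.0421  0.0523] yaw -136.24 tilt 0.65 gap 90.9 F [0.4 0.9 0.1] q [-0.09  0.57  1.64  0.01  0.94  2.28]
tool delta mm [3.5 4.1 7.4] spin 0.26
```

step_arm([
  [[91,3,4,5,0],[91,0,0,2,0],[40,0,0,0,0],[10,0,0,0,0],[10,0,0,0,0],[10,0,0,0,0],[10,0,0,0,0],[10,0,0,0,0],[10,0,0,0,0]],
])

```text
time_s: 4.8
tool_pos: [0.6317, -0.0413, 0.0474]
tool_rot: [-0.373, 0.928, 0.004, -0.0]
wrist_force: [-1.2, -0.2, -0.7]
finger_gap: 0.417
```

```bash
python3 -c "
from h import *
to(.630,-.0415,.22,-136.5)"
```

```text
t 4.8 p [ 0.6317 -0.0413  0.0474] yaw -136.22 tilt 0.47 gap 38.1 F [-1.2 -0.2 -0.7] q [-0.09  0.57  1.66  0.01  0.92  2.29]
tool delta mm [   0.9    2.3 -172.6] spin 0.28
```

step_arm([
  [[10,0,0,1,0],[10,0,0,0,0],[10,0,0,0,0],[10,0,0,0,0],[10,0,0,0,0],[10,0,0,0,0]],
])

```text
time_s: 5.4
tool_pos: [0.6327, -0.0408, 0.0464]
tool_rot: [-0.372, 0.928, 0.004, 0.001]
wrist_force: [0.3, 0.8, -0.2]
finger_gap: 0.277
```

step_arm([
  [[10,0,0,-5,0],[10,0,0,-10,0],[10,0,0,-15,0],[10,0,0,-20,0],[10,0,0,-20,0],[10,0,0,-20,0],[10,0,0,-20,0],[10,0,0,-20,0],[10,0,0,-20,0],[10,0,0,-15,0],[10,0,0,0,0]],
])

```text
time_s: 6.5
tool_pos: [0.627, -0.0437, 0.2217]
tool_rot: [-0.374, 0.927, 0.005, -0.006]
wrist_force: [0.1, 0.1, -0.9]
finger_gap: 0.279
```

```bash
python3 -c "
from h import *
cv2.imwrite('pics/b_s.png',eyes.grab_frame('scene'))
to(.5172,-.4185,.22,-82.5)"
```

```text
t 6.55 p [ 0.6264 -0.0437  0.2205] yaw -136.06 tilt 0.98 gap 25.0 F [ 0.7  0.  -2.5] q [-0.09  0.42  1.44  0.    1.3   2.28]
tool delta mm [ 338.7 -194.1    0.8] spin -53.56
```

View pics/b_s.png

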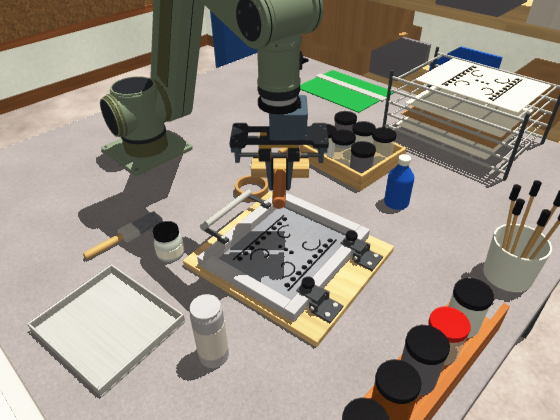

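Lifted and level: the gap is 25 mm, the wrist force is -2.5 N, and the screen is shut. Next I'll carry it to the tray.

step_arm([
  [[10,12,-7,0,0],[10,25,-15,0,0],[10,34,-20,0,0],[10,34,-20,0,0],[10,34,-20,0,0],[10,34,-20,0,0],[10,34,-20,0,0],[10,34,-20,0,0],[10,25,-15,0,0],[10,25,-15,0,0],[10,12,-8,0,0],[10,0,0,0,0]],
])

```text
time_s: 7.75
tool_pos: [0.5146, -0.4016, 0.2048]
tool_rot: [-0.374, 0.927, 0.016, -0.021]
wrist_force: [0.2, 0.6, -2.1]
finger_gap: 0.277
```

step_arm([
  [[10,0,0,0,-4],[10,0,0,0,-7],[10,0,0,0,-7],[10,0,0,0,-7],[10,0,0,0,-7],[10,0,0,0,-7],[10,0,0,0,-7],[10,0,0,0,-5],[10,0,0,0,-2],[10,0,0,0,0]],
])

```text
time_s: 8.75
tool_pos: [0.5152, -0.3853, 0.1995]
tool_rot: [0.765, -0.643, -0.033, 0.008]
wrist_force: [0.1, -0.1, -1.9]
finger_gap: 0.277
```

```bash
python3 -c "
from h import *
to(.528,-.417,.10,-82.5)"
```

```text
t 8.75 p [ 0.5152 -0.3853  0.1995] yaw -80.2 tilt 3.89 gap 25.3 F [ 0.1 -0.1 -1.9] q [-0.65  0.48  1.39 -0.01  1.33  0.75]
tool delta mm [ 37.5 -12.5  97.5] spin 2.3
```

step_arm([
  [[10,12,-4,0,1],[10,12,-4,0,1],[10,11,-4,10,0],[10,0,0,20,0],[10,0,0,25,0],[10,0,0,20,0],[10,0,0,10,0],[10,0,0,0,0]],
])

```text
time_s: 9.55
tool_pos: [0.531, -0.4205, 0.1047]
tool_rot: [0.751, -0.659, -0.033, 0.008]
wrist_force: [-0.4, -0.4, -2.0]
finger_gap: 0.276
```

```bash
python3 -c "
from h import *
cv2.imwrite('pics/c_s.png',eyes.grab_frame('scene'));cv2.imwrite('pics/c_t.png',eyes.grab_frame('top'))
to(.528,-.417,.028,-82.5)"
```

```text
t 9.65 p [ 0.5319 -0.4211  0.1067] yaw -82.56 tilt 3.7 gap 25.5 F [ 0.2 -0.1 -1.7] q [-0.68  0.6   1.42 -0.01  1.18  0.77]
tool delta mm [-1.7 -0.9 78.9] spin -0.06
```

View pics/c_s.png

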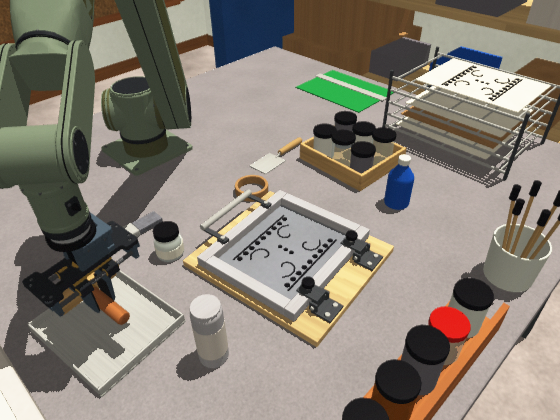

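View pics/c_t.png

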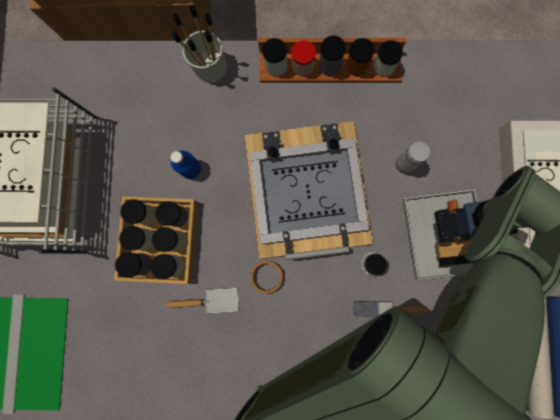

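The scene view shows the squeegee over the tray with its handle end at (117,314). In the top view the handle end is at (453,203), inside the rim. I'll lower it now.

step_arm([
  [[10,-1,0,15,0],[10,-1,0,20,0],[10,0,0,15,0],[10,0,0,10,0],[10,0,0,5,0],[10,0,0,0,0]],
])

```text
time_s: 10.25
tool_pos: [0.5334, -0.4219, 0.0484]
tool_rot: [0.751, -0.659, -0.022, 0.008]
wrist_force: [0.0, 0.3, -1.2]
finger_gap: 0.277
```

```bash
python3 -c "
from h import *
to(.528,-.417,.027,-82.5)"
```

```text
t 10.25 p [ 0.5334 -0.4219  0.0484] yaw -82.56 tilt 2.71 gap 25.3 F [ 0.   0.3 -1.2] q [-0.68  0.65  1.49 -0.02  1.04  0.77]
tool delta mm [-5.   3.9 21.7] spin -0.06
```

step_arm([
  [[10,-3,3,8,0],[10,0,0,6,0],[10,0,0,5,0],[10,0,0,3,0],[10,0,0,0,0]],
])

```text
time_s: 10.75
tool_pos: [0.5301, -0.4197, 0.0283]
tool_rot: [0.751, -0.659, -0.02, 0.008]
wrist_force: [-1.0, 0.0, 0.3]
finger_gap: 0.277
```

```bash
python3 -c "
from h import *
to(.528,-.417,.027,-82.5)"
```

```text
t 10.75 p [ 0.5301 -0.4197  0.0283] yaw -82.56 tilt 2.44 gap 25.3 F [-1.   0.   0.3] q [-0.68  0.66  1.53 -0.02  0.99  0.77]
tool delta mm [-3.   1.7  1.5] spin -0.06
```

step_arm([
  [[80,0,0,0,0],[80,0,0,0,0],[80,0,0,0,0],[80,0,0,0,0],[80,0,0,0,0],[80,0,0,0,0],[80,0,0,-5,0],[80,0,0,-10,0],[80,0,0,-20,0],[80,0,0,-30,0],[80,0,0,-35,0],[80,0,0,-35,0],[80,0,0,-30,0],[80,0,0,0,0]],
])

```text
time_s: 12.15
tool_pos: [0.5376, -0.4227, 0.2049]
tool_rot: [0.752, -0.659, -0.018, 0.008]
wrist_force: [0.6, -0.2, 0.1]
finger_gap: 0.88
```

```bash
python3 -c "
from h import *
to(.4607,-.062,.22,7)
print(arm.__dict__.keys() if hasattr(arm,'__dict__') else dir(arm))"
```

```text
t 12.15 p [ 0.5376 -0.4227  0.2049] yaw -82.55 tilt 2.19 gap 80.3 F [ 0.6 -0.2  0.1] q [-0.68  0.53  1.3  -0.01  1.35  0.77]
tool delta mm [-367.9   29.8   -8.1] spin -89.55
dict_keys([])
```

step_arm([
  [[80,-20,2,-2,0],[80,-35,3,-2,0],[80,-35,3,-2,0],[80,-35,3,-2,0],[80,-35,3,-2,0],[80,-35,3,-2,0],[80,-35,3,-2,0],[80,-35,3,-2,0],[80,-35,3,-2,0],[80,-30,2,-2,0],[80,-20,2,0,0],[80,0,0,0,0]],
])

```text
time_s: 13.35
tool_pos: [0.4551, -0.0665, 0.2285]
tool_rot: [0.75, -0.661, -0.02, 0.008]
wrist_force: [-0.1, -1.4, -0.2]
finger_gap: 0.88
```

step_arm([
  [[80,0,0,0,-8],[80,0,0,0,-8],[80,0,0,0,-8],[80,0,0,0,-8],[80,0,0,0,-8],[80,0,0,0,-8],[80,0,0,0,-8],[80,0,0,0,-8],[80,0,0,0,-8],[80,0,0,0,-8],[80,0,0,0,-7],[80,0,0,0,0]],
])

```text
time_s: 14.55
tool_pos: [0.4541, -0.0755, 0.2244]
tool_rot: [0.997, 0.067, -0.023, -0.006]
wrist_force: [0.1, 0.3, 0.7]
finger_gap: 0.876
```

```bash
python3 -c "
from h import *
cv2.imwrite('pics/d_s.png',eyes.grab_frame('scene'));im=eyes.grab_frame('top');cv2.imwrite('pics/d_t.png',im)
cv2.imwrite('pics/d_tc.png',cv2.resize(im[170:300,240:500],None,fx=3,fy=3,interpolation=cv2.INTER_CUBIC))
to(.4607,-.062,.12,7)"
```

```text
t 14.65 p [ 0.4541 -0.0753  0.2244] yaw 7.54 tilt 2.71 gap 80.3 F [ 0.5  0.4 -0.3] q [-0.19  0.17  1.79 -0.    1.23 -0.32]
tool delta mm [ 13.  -10.8 104.1] spin 0.54
```

View pics/d_s.png

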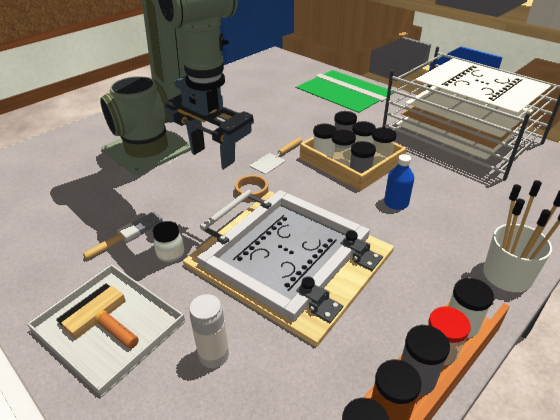

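View pics/d_tc.png

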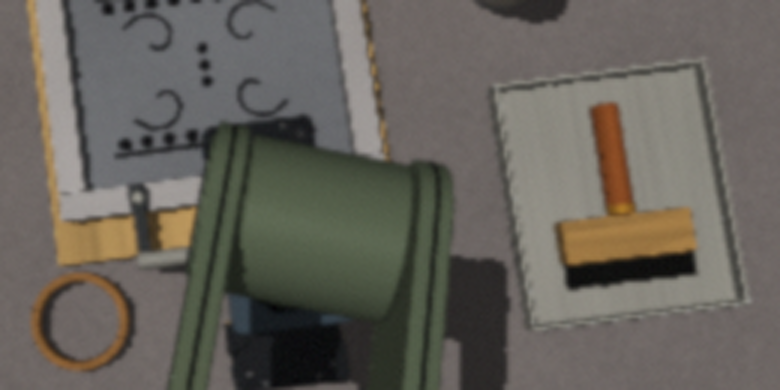

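The squeegee lies flat and centred in the tray, let go, and the screen is shut. The fingers are open along x behind the bar, so next is the bar.

step_arm([
  [[80,6,-6,10,0],[80,6,-5,20,0],[80,0,0,25,0],[80,0,0,25,0],[80,0,0,15,0],[80,0,0,5,0],[80,0,0,0,0]],
])

```text
time_s: 15.35
tool_pos: [0.4619, -0.06, 0.1175]
tool_rot: [0.998, 0.06, -0.022, -0.006]
wrist_force: [-0.1, 0.5, -0.6]
finger_gap: 0.877
```

```bash
python3 -c "
from h import *
cv2.imwrite('pics/e_s.png',eyes.grab_frame('scene'));
to(.4607,-.062,.064,7)
print(R.from_quat(read_state()['tool_rot']).as_matrix().round(3))"
```

```text
t 15.4 p [ 0.4621 -0.06    0.118 ] yaw 6.92 tilt 2.61 gap 79.9 F [ 0.7 -0.  -0. ] q [-0.16  0.28  1.94  0.    0.96 -0.28]
tool delta mm [ 0.7  2.5 54. ] spin -0.08
[[ 0.992  0.12  -0.045]
 [ 0.12  -0.993  0.009]
 [-0.043 -0.014 -0.999]]
```

View pics/e_s.png

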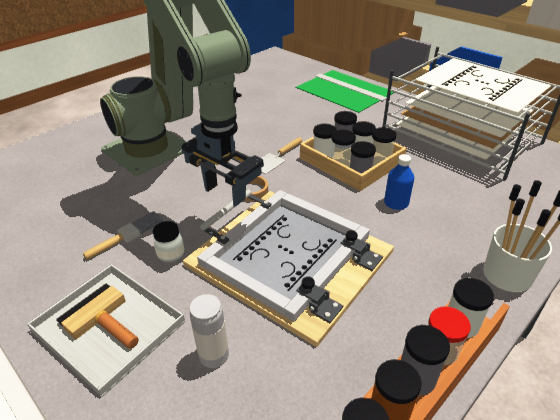

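step_arm([
  [[45,0,1,0,0],[45,0,1,0,0],[45,0,0,0,0],[45,0,0,0,0],[45,0,0,15,0],[45,0,0,15,0],[45,0,0,10,0],[45,0,0,5,0],[45,0,0,0,0]],
])

```text
time_s: 16.3
tool_pos: [0.4646, -0.0626, 0.0759]
tool_rot: [0.998, 0.059, -0.016, -0.004]
wrist_force: [0.6, -0.1, 0.6]
finger_gap: 0.49
```

```bash
python3 -c "
from h import *
im=eyes.grab_frame('scene');cv2.imwrite('pics/f_s.png',cv2.resize(im[120:290,140:320],None,fx=3.5,fy=3.5,interpolation=cv2.INTER_CUBIC))
to(.4607,-.062,.064,7)"
```

```text
t 16.35 p [ 0.4649 -0.0626  0.0763] yaw 6.82 tilt 1.9 gap 45.0 F [-0.6 -0.  -0.4] q [-0.16  0.34  2.    0.    0.84 -0.28]
tool delta mm [-3.7 -1.  12.4] spin -0.18
```

View pics/f_s.png

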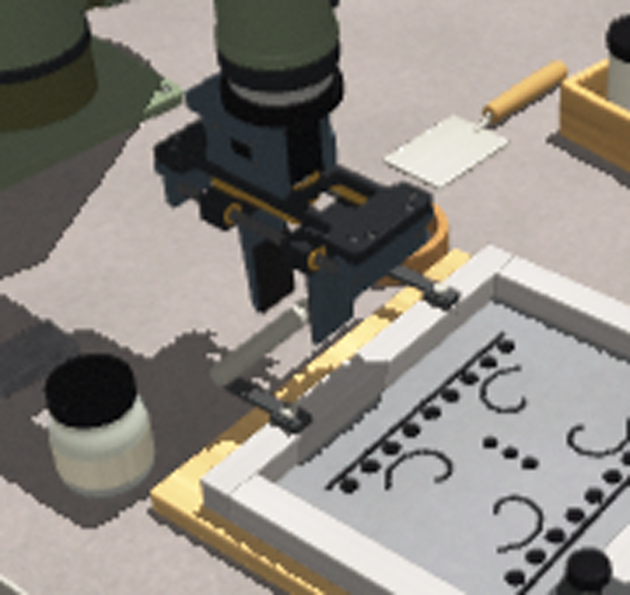

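The bar passes between the two fingers, which are at crop (270,285) and (335,300). I'll go down and close.

step_arm([
  [[45,-3,-1,5,0],[45,0,0,5,0],[45,0,0,4,0],[0,0,0,0,0],[0,0,0,0,0],[0,0,0,0,0],[0,0,0,0,0],[0,0,0,0,0],[0,0,0,0,0],[0,0,0,0,0],[0,0,0,0,0]],
], grip_force=30)

```text
time_s: 17.45
tool_pos: [0.4628, -0.0619, 0.0625]
tool_rot: [0.998, 0.061, -0.014, -0.004]
wrist_force: [0.7, 0.1, -1.4]
finger_gap: 0.17
```

```bash
python3 -c "
from h import *
to(.4607,-.062,.064,7)"
```

```text
t 17.45 p [ 0.4628 -0.0619  0.0625] yaw 7.0 tilt 1.65 gap 15.5 F [ 0.7  0.1 -1.4] q [-0.16  0.35  2.02  0.    0.8  -0.28]
tool delta mm [-2.1 -0.2 -1.4] spin -0.0
```

step_arm([
  [[0,1,0,-7,0],[0,1,0,-12,0],[0,1,0,-12,0],[0,1.5,0,-12,0],[0,2,0,-12,0],[0,2.5,0,-12,0],[0,3,0,-12,0],[0,3.5,0,-12,0],[0,4,0,-12,0],[0,0,0,0,0]],
])

```text
time_s: 18.45
tool_pos: [0.488, -0.0584, 0.1684]
tool_rot: [0.998, 0.061, -0.012, -0.006]
wrist_force: [2.7, -0.5, -4.1]
finger_gap: 0.168
```

```bash
cat >> h.py <<'E'
def arc(off=.0045,b0=np.array([.4628,-.0619,.058])):
    # bar estimate from TCP: hinge axis fixed from bar at shut, along yaw 7deg
    e=np.array([np.cos(np.radians(7.)),np.sin(np.radians(7.))]); p=read_state()["tool_pos"]
    X=R.from_quat(read_state()["tool_rot"]).as_matrix(); b=np.array(p)+off*X[:,2]
    x=-320+1000*float((b[:2]-b0[:2])@e); z=24+1000*(b[2]-.058); lat=1000*((b[:2]-b0[:2])@[-e[1],e[0]])
    print("bar rel hinge",round(x,1),round(z,1),"radius",round(np.hypot(x,z),1),"(320.9) theta",round(np.degrees(np.arctan2(z,-x))-4.29,2),"lat",round(float(lat),1))
E
python3 -c "
from h import *
arc(); to(.4607,-.062,.064,7)"
```

```text
bar rel hinge -294.6 129.9 radius 322.0 (320.9) theta 19.5 lat 0.4
t 18.45 p [ 0.488  -0.0584  0.1684] yaw 6.96 tilt 1.55 gap 15.3 F [ 2.7 -0.5 -4.1] q [-0.15  0.26  1.83  0.01  1.08 -0.27]
tool delta mm [-25.1   1.6 105. ] spin -0.04
```

step_arm([
  [[0,4,0,-8,0],[0,5,0,-10,0],[0,5,0,-9.5,0],[0,5.5,0,-9,0],[0,6,0,-9,0],[0,6,0,-8.5,0],[0,6,0,-8,0],[0,6,0,-8,0],[0,0,0,0,0]],
])

```text
time_s: 19.35
tool_pos: [0.5297, -0.0527, 0.2405]
tool_rot: [0.998, 0.061, -0.022, -0.007]
wrist_force: [-3.8, 0.8, -2.3]
finger_gap: 0.165
```

```bash
python3 -c "
from h import *
cv2.imwrite('pics/g_s.png',eyes.grab_frame('scene'))
arc(); to(.4607,-.062,.064,7)"
```

```text
bar rel hinge -253.1 201.4 radius 323.5 (320.9) theta 34.22 lat 1.0
t 19.4 p [ 0.5292 -0.0528  0.2399] yaw 6.98 tilt 2.66 gap 15.1 F [-4.7  0.9 -1.4] q [-0.12  0.27  1.62  0.01  1.3  -0.25]
tool delta mm [-61.5   3.9 178.7] spin -0.02
```

View pics/g_s.png

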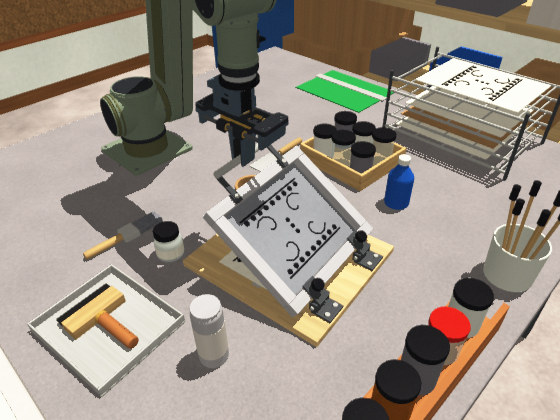

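step_arm([
  [[0,4,0,-5,0],[0,4,0,-5,0],[0,4,0,-5,0],[0,2,0,-2,0],[0,0,0,0,0],[0,0,0,0,0]],
])

```text
time_s: 20.0
tool_pos: [0.5437, -0.0509, 0.2576]
tool_rot: [0.998, 0.061, -0.024, -0.008]
wrist_force: [-4.0, 0.7, -0.2]
finger_gap: 0.172
```

```bash
python3 -c "
from h import *
im=eyes.grab_frame('scene');cv2.imwrite('pics/i_s.png',cv2.resize(im[80:340,160:410],None,fx=2.3,fy=2.3,interpolation=cv2.INTER_CUBIC))
arc(); to(.4607,-.062,.064,7)"
```

```text
bar rel hinge -238.6 219.2 radius 324.0 (320.9) theta 38.28 lat 1.2
t 20.05 p [ 0.5437 -0.0509  0.2576] yaw 6.98 tilt 2.9 gap 14.9 F [-5.1  0.6 -0.3] q [-0.12  0.28  1.55  0.01  1.35 -0.24]
tool delta mm [-74.5   4.6 197.3] spin -0.02
```

View pics/i_s.png

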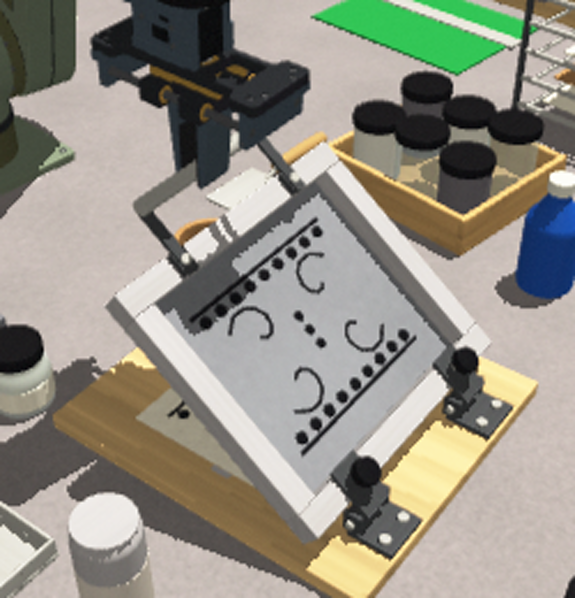

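```bash
python3 -c "
from h import *
e=np.array([np.cos(np.radians(7.)),np.sin(np.radians(7.)),0]); n=np.array([-e[1],e[0],0]); k=np.array([0,0,1.])
H=np.array([.4615,-.062,.034])+.320*e
print('obs L (208.9,212.8) R (301.5,143.3)'); print('hinge',H.round(3))
for t in(34,36,38,40,42):
  c,s=np.cos(np.radians(t)),np.sin(np.radians(t)); x,z=-.275*c-.011*s, -.275*-s+.011*c
  print(t,[proj('scene',H+x*e+z*k+y*n).round(1) for y in(-.15,.15)])
for t in (0,):
  print('shut',[proj('scene',H-.275*e+.011*k+y*n).round(1) for y in(-.15,.15)],'obs0 L',(60/3.3+180,295/3.3+170),'R',(333/3.3+180,68/3.3+170))
"
```

```text
obs L (208.9,212.8) R (301.5,143.3)
hinge [ 0.779 -0.023  0.034]
34 [array([198.7, 209.7]), array([291.9, 144. ])]
36 [array([200.1, 207.7]), array([293.7, 141.8])]
38 [array([201.6, 205.7]), array([295.6, 139.7])]
40 [array([203.3, 203.8]), array([297.7, 137.7])]
42 [array([205.2, 202.1]), array([299.9, 135.8])]
shut [array([194.2, 256.7]), array([278.9, 190.3])] obs0 L (198.1818181818182, 259.3939393939394) R (280.90909090909093, 190.6060606060606)
```

```bash
python3 -c "
from h import *
im=eyes.grab_frame('scene');cv2.imwrite('pics/j_s.png',cv2.resize(im[120:240,195:315],None,fx=5,fy=5,interpolation=cv2.INTER_CUBIC))
im=eyes.grab_frame('top');cv2.imwrite('pics/j_t.png',cv2.resize(im[100:280,220:400],None,fx=3.2,fy=3.2,interpolation=cv2.INTER_CUBIC))
arc()"
```

```text
bar rel hinge -238.7 219.1 radius 324.0 (320.9) theta 38.25 lat 1.1
```

View pics/j_s.png

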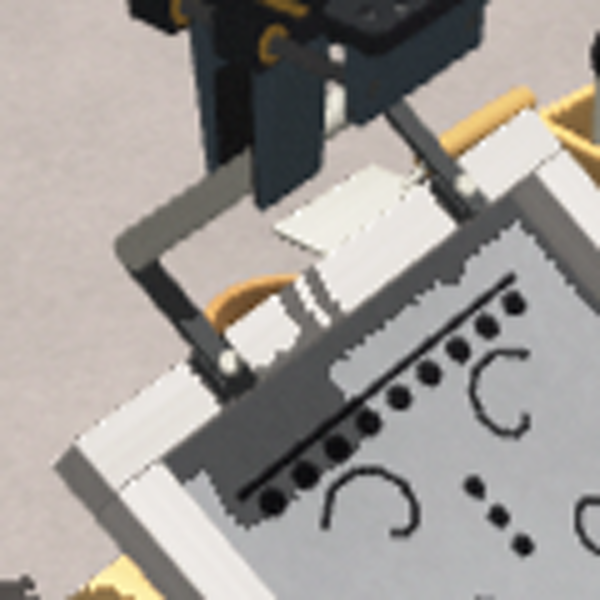

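View pics/j_t.png

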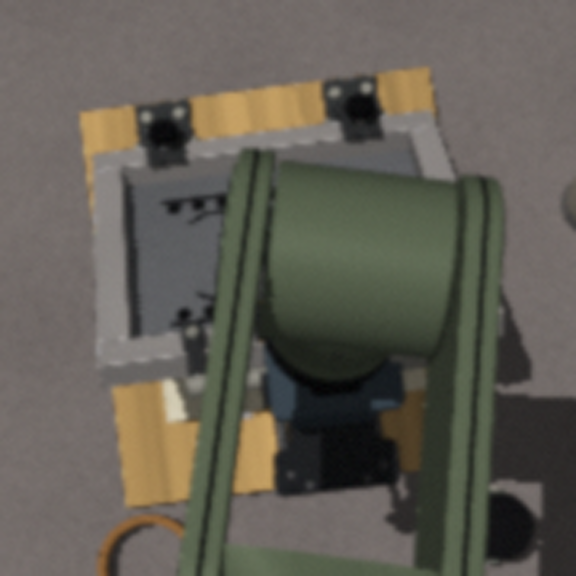

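```bash
python3 -c "
from h import *
e=np.array([np.cos(np.radians(7.)),np.sin(np.radians(7.)),0]); n=np.array([-e[1],e[0],0]); k=np.array([0,0,1.])
H=np.array([.4615,-.062,.034])+.320*e
def hit(cam_,u,v,y):
  K,o,A=cam(cam_); d=A@np.linalg.inv(K)@np.array([u,v,1.]); t=(y-(o-H)@n)/(d@n); p=o+t*d-H; return p@e*1000,p@k*1000
for nm,pts in(('shut',((198.2,259.4,-.15),(280.9,190.6,.15))),('now',((211,207.4,-.15),(301,142,.15)))):
  for q in pts:
    x,z=hit('scene',*q); print(nm,round(x,1),round(z,1),'r',round(np.hypot(x,z),1),'ang',round(np.degrees(np.arctan2(z,-x))-2.29,1))
# top view of left rail: front top corner & rear top corner seg length
a=lambda u,v:((u+.5)/3.2-.5+220,(v+.5)/3.2-.5+100)
for t in(34,36,38,40,42):
  c,s=np.cos(np.radians(t)),np.sin(np.radians(t)); r=lambda x0:H+(x0*c-.011*s)*e+(-x0*s+.011*c)*k+.15*n
  print(t,[((proj('top',r(x))-[220,100]+.5)*3.2-.5).round(0) for x in(-.275,-.015)],'obs TL front (98,365) rear (95,157)')
"
```

```text
shut -262.7 10.3 r 262.9 ang -0.0
shut -268.4 12.8 r 268.7 ang 0.5
now -197.6 186.4 r 271.6 ang 41.0
now -208.4 177.2 r 273.6 ang 38.1
34 [array([107., 395.]), array([101., 164.])] obs TL front (98,365) rear (95,157)
36 [array([105., 387.]), array([101., 164.])] obs TL front (98,365) rear (95,157)
38 [array([103., 379.]), array([101., 164.])] obs TL front (98,365) rear (95,157)
40 [array([101., 370.]), array([101., 164.])] obs TL front (98,365) rear (95,157)
42 [array([ 99., 361.]), array([101., 164.])] obs TL front (98,365) rear (95,157)
```

All estimates of the angle fall between 38 and 41 degrees. I'll do a quick check that it holds still.

step_arm([
  [[0,0,0,0,0],[0,0,0,0,0],[0,0,0,0,0],[0,0,0,0,0],[0,0,0,0,0]],
])

```text
time_s: 20.65
tool_pos: [0.5436, -0.0509, 0.2575]
tool_rot: [0.998, 0.061, -0.024, -0.008]
wrist_force: [-3.3, 0.5, -1.4]
finger_gap: 0.166
```

```bash
python3 -c "
from h import *
arc(); to(.4607,-.062,.064,7); print(read_state()['joint_vel'].round(3))
im=eyes.grab_frame('scene');cv2.imwrite('pics/k_s.png',im); arc()"
```

```text
bar rel hinge -238.7 219.0 radius 324.0 (320.9) theta 38.25 lat 1.2
t 20.65 p [ 0.5436 -0.0509  0.2575] yaw 6.97 tilt 2.89 gap 15.1 F [-3.3  0.5 -1.4] q [-0.12  0.28  1.55  0.01  1.35 -0.24]
tool delta mm [-74.5   4.6 197.2] spin -0.03
[ 0.    -0.001 -0.001  0.001  0.001 -0.002]
bar rel hinge -238.7 219.0 radius 324.0 (320.9) theta 38.25 lat 1.2
```

View pics/k_s.png

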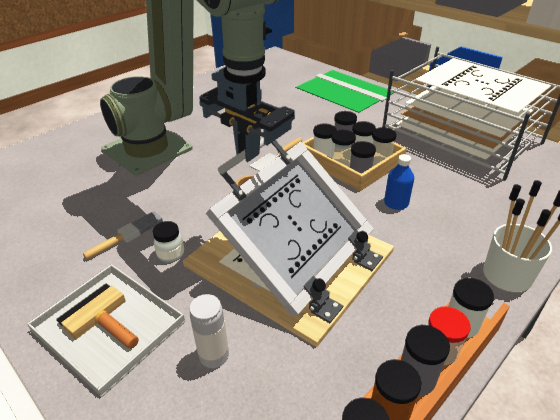

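The screen is held still, the squeegee lies flat in the tray near (100,317), and the bystanders in view are where they started.

```bash
python3 -c "
from h import *
print(job.hand_in())"
```

```text
the job is handed in; nothing more can be done
None
```

I put the squeegee down flat in the steel tray and let go of it. I then raised the screen by its lift bar and handed the job in at about 21 s with the gripper still holding it open. The hand-in gives no verdict.

**Angle:** in the last checks the arm's own position puts the screen at 38.3°. The two cameras give 38–41°, so they disagree by up to 3°, but every reading is inside the 35–45° band.

**Hold:** the arm was at rest, with the fingers closed on the 16 mm bar (opening about 15 mm). The wrist force was about 3.6 N.

**Squeegee and bystanders:** the pictures show the squeegee inside the tray. The bystanders look untouched; I judged that by eye and did not measure it.

**Small mismatches:**
- The bar's distance from the hinge came out at 324 mm instead of 321 mm.
- The scene camera was 2–4 pixels off, even with the screen shut.
- The tool ended tilted by about 3°.

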